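# Snap the dust cap onto the floating docking socket

### The arm

A 7-joint arm with a two-finger parallel gripper is mounted at the origin on the work surface; the furniture and walls round the work are solid. World frame = base frame: x ahead of the robot, y to its left, z up, the work surface at z = 0. Lengths are in m, angles in degrees, forces in N, time in s.
With the tool pointing down it reaches from about 0.4 to 0.85 m from the base axis. Payload 4.5 kg.
Tool frame: the origin (TCP) lies at the centre of the arm's flange, where the gripper is bolted on; the fingertips stand 173 mm ahead of it and the grasp point (between the pads) lies 155 mm ahead of it; z points along the fingers, y is the line along which they close (so a half turn about z gives the same grasp; the last joint's range is limited). The gripper opens to 85 mm and grips with 20 to 120 N. Pads are 22 mm wide; open, the fingers measure 114 mm over their backs; the gripper's body (76 mm by 85 mm) begins 54 mm behind the grasp point. The pads swing forward as they close: fully open they stand 13 mm farther back than shut.
Start: joints at [73.728, 39.483, -11.15, 89.685, 9.013, 51.709, -12.324], TCP at [0.195, -0.594, 0.405] pointing down, gripper open.
Joint ranges: [-172.22, 172.22], [-26.19, 119.32], [-84.43, 86.54], [7.71, 146.69], [-57.33, 237.33], [2.42, 119.75], [-152.13, 152.13]. Speed limits (degrees/s): [147.25, 147.25, 180, 180, 180, 180, 180].

### API

Orientations are given as a 3x3 rotation matrix whose columns are the frame's x, y, z axes.
In Python, from plant import robot gives the robot as it stands.
- The arm moves only by the tool play_rows, never from a script. Its argument "moves" is a list that holds one entry, the list of rows, each a list of 7 numbers: the finger opening in mm, from 0 to 85.4, then the shift along the tool's x, y, z in mm, then the turn, a rotation vector about the tool's x, y, z in rad. In form: [[[gripper, tx, ty, tz, rx, ry, rz], ...]]. A call has exactly 10 rows; each row is the pose to reach, as a shift and turn from the pose commanded when the call began, along the tool's axes at that moment; what a row does not reach only later rows make up. A row lasts 1/8 s, in which the tool goes at most 62.5 mm and 10.7 degrees, less where a joint would pass 70% of its speed; a pose out of reach is approached as far as the arm can. A call with a gripper value outside its range is refused whole. The fingers move at their own pace and stop on an object; "force" is the grip in N (left out, the last holds). Time passes only in rows, so rows that repeat a pose let the fingers close, or fill a call up. It gives the time, the measured TCP pose, the force, the opening and the grip force at its end, in the units of the state.
- robot.sense(): the state, without advancing time (a new reading comes with each control period).
- robot.grab_frame(name): name is "scene" or "top" or "wrist"; returns the picture (420x560x3 uint8, red, green, blue); there is no depth.
- robot.get_calibration(name): a dict with "intrinsics" (3x3 intrinsics, pixels), "eye" and "rotation" of the camera in the world. Camera axes: x right, y down, z forward; pixel columns grow to the right and rows downward; lengths in m; the calibration is good to about 2 mm. The wrist camera is an equidistant fisheye: a pixel r from the principal point sees the ray r / f radians off the axis. A picture is of the moment at which its call begins: read the wrist's pose just before it. get_calibration takes no time and is no camera call; for the wrist camera it gives the pose at the moment of the call.
- robot.close_job(): hands the job in; it is judged then, once.
Trained networks look in the newest picture that a camera, given by its name, has taken for a name from the list of things; names that differ only in an ending like _2 or _b are one class to them, and where a whole thing is asked for, a point or a joint stands for the part that bears it (a point fixed in the world has none). Each returns a list of dicts, best first, with "p" (0 to 1); they miss things now and then, are a little off and sometimes report something else, mostly with a low value. They report only what shows in the picture. A call takes as long as a camera call.
- robot.recognise(camera, target): "bbox" ([centre column, centre row, width, height] in pixels, round what is visible of it).
- robot.regions_of(camera, target): "pixels" (420x560 bool, what is visible of it) and "bbox" ([centre column, centre row, width, height] in pixels, round what is visible of it).
- robot.spot_point(camera, target): "centre" ([column, row] in pixels: a listed point, or the origin of a listed thing).
The state is a dict: "clock": time; "qpos": joint angles; "joint_velocities": joint speeds; "joint_torque": joint torques, N m; "tool_pos": TCP position; "orientation": TCP orientation; "force": force on the tool from outside, world axes, zero at the start; "wrist_torque": the same for the moment, N m; "gripper_width": finger opening in m; "finger_force": force on a finger pad.
Only numpy, scipy, OpenCV 4.12 (cv2) and the standard library are available. Lean on these libraries where they do the work, as an engineer would, in place of code of your own. Each camera call takes 0.05 s, during which the arm holds its last target. There are 200 camera calls.

### The job

Put the dust cap on the round docking socket: pick it up by pinching its two spring tabs together, keep them pinched while you fit the cap squarely into the socket and press it fully home against its seal, then let the tabs go so that their lugs spring out under the socket's lip and lock the cap. The socket ring floats on its mount, so feel for it and do not force the cap, and leave the other things on the bench where they are.

Things in the scene. Friction and masses are not known exactly. Their poses are not given: they have to be found in the camera images.
- cap: Black plastic dust cap with grey tabs, 90 mm across, 33 mm high, about 0.1 kg, lying on the bench tabs up. Origin: centre of the underside of its skirt; z up along its axis, y the line on which the tabs move. Skirt 36.2 mm radius, 12 mm tall, foot chamfered 1.2 mm. Flange 45 mm radius, 12 to 15.5 mm above the origin, with a 0.8 mm bead round its edge.
- cap_fins (a point): Centre of the flange's flat top, 15.5 mm above the cap's origin, axes as the cap. The tabs are two upright fins that rise 17.5 mm from here, 26 mm wide along x, 4 mm thick, outer faces 44 mm apart (y) sprung out, 34 mm fully pinched. Fingers can come down outside them until they rest on the flange. A grip of 30 to 60 N holds both tabs at their stops.
- tab_a (a joint): Travel of the tab on the cap's +y side (m): 0 sprung out, 0.005 fully pinched; spring 3 N at 0, 10.5 N at 0.005. Its lug, 2.7 to 6.2 mm above the cap's origin, sticks out of the skirt to 41 mm radius when sprung out and lies inside the skirt only when fully pinched. Its flat underside keeps an unpinched cap from going in.
- tab_b (a joint): The same for the tab on the cap's -y side.
- dock: Grey docking block fixed to the bench, 140 (x) by 132 (y) by 60 mm high, cable gland on its +x side, origin in the centre of its underside. On it a floating plate with a steel socket ring, 94 mm outside. Ring and plate slide level up to 7 mm each way along the block's x and y, start anywhere there (no reading gives where), give way to about 3 N, stay where left; they never tilt or sink.
- dock_mouth (a point): Middle of the ring's float range at the height of its top face, 60 mm above the bench; fixed to the block, axes as the block (z up). Bore of the ring: 37.5 mm radius, 1.3 mm more than the cap's skirt; lip 4 mm thick with a flat top out to 47 mm radius; below it a groove of 43 mm radius. More than 30 N between cap and docking block damages its contacts.
- dock_seal (a point): Top of the sprung rubber seal inside the ring at mid float, 8 mm below dock_mouth, axes as the block. Met by the skirt's foot, it pushes back 1 N, and 2.5 N more per mm. The lugs are clear below the lip once the foot is 10.2 mm below the ring's top face; the flange meets the ring at 12 mm (about 11 N). A latched cap rests about 10.2 mm down, held up against the lip by the seal.
- driver_blue: Bystander: blue-handled screwdriver, 167 mm, lying on the bench; origin under its middle.
- spanner_13: Bystander: steel combination spanner, 177 mm, lying on the bench; origin under its middle.
- tape_black: Bystander: roll of black tape, 55 mm across, 19 mm high, lying flat; origin under its middle.

How it is judged:
By the outcome, as a careful person would: the job done as asked, in the order asked, and still so for the second after the job is handed in, with the robot touching nothing.
It also fails if it takes over 45 s, if anything falls off the work surface, if the arm or the gripper's body presses on something with over 40 N, if the wrist force passes 120 N, or if a joint passes its speed limit or range.

## Working session

There is one attempt and no reset: what is moved stays moved. The work goes in short steps, Python scripts to look and compute and a tool call to move; the robot and the scene stay as the last step left them, time stands still between calls to the robot, and variables do not carry over. Pictures are saved under pics/ and viewed, at most 10 in all, crops included, and the job is handed in when it is done.

Besides the shell and the picture viewer there is one more tool, called after "Emit:" as name(argument=value, ...), one argument or row to a line, values as JSON. play_rows: Moves the arm, as the interface text tells. Its arguments: {"type":"object","properties":{"moves":{"type":"array"},"force":{"type":"number"}},"required":["moves"]}

```bash
mkdir -p pics; ls; cat > h.py <<'E'
import numpy as np, cv2
from plant import robot
def ray(cam,px,cal=None):
    c=cal or robot.get_calibration(cam); K=np.array(c["intrinsics"]);R=np.array(c["rotation"])
    u=(px[0]-K[0,2])/K[0,0]; v=(px[1]-K[1,2])/K[1,1]
    if cam=="wrist":
        r=np.hypot(u,v); d=np.array([u/r*np.sin(r),v/r*np.sin(r),np.cos(r)]) if r>1e-9 else np.array([0,0,1.])
    else: d=np.array([u,v,1.])
    return np.array(c["eye"]),R@d
def onz(cam,px,z,cal=None):
    e,d=ray(cam,px,cal); return e+d*(z-e[2])/d[2]
E
python3 - <<'E'
from h import *
s=robot.sense(); print(s)
for cam in ("scene","top"):
    im=robot.grab_frame(cam); cv2.imwrite(f"pics/{cam}0.png",im[:,:,::-1])
    for n,z in (("cap_fins",.0155),("cap",0),("dock_mouth",.06),("dock",0),("dock_seal",.052)):
        for r in robot.spot_point(cam,n)[:2]: print(cam,n,r["p"],r["centre"],onz(cam,r["centre"],z).round(4))
E
```

```text
pics
{'clock': 0.0, 'qpos': array([ 73.72584058,  39.53345673, -11.14599839,  89.74603191,
         9.01127446,  51.7081674 , -12.32430267]), 'joint_velocities': array([ 0.00025234, -0.03929613,  0.05504593,  0.07433407,  0.04064098,
       -0.04636495,  0.04028963]), 'joint_torque': array([-1.74319166e-04, -5.39632237e+01, -1.26654658e+00, -1.58547413e+01,
        9.18538193e-03,  9.41564940e-03, -2.14809994e-06]), 'tool_pos': array([ 0.19520173, -0.5933829 ,  0.40387588]), 'orientation': array([[ 9.49885774e-01,  3.12596487e-01, -6.72166295e-04],
       [ 3.12597194e-01, -9.49884220e-01,  1.72106055e-03],
       [-1.00482674e-04, -1.84492823e-03, -9.99998293e-01]]), 'force': array([0.49230426, 0.30266751, 0.53153201]), 'wrist_torque': array([-0.0289308 , -0.00249428, -0.00486051]), 'finger_force': 0.0, 'gripper_width': 0.08502934657448487}
scene cap_fins 0.81 [230.2, 274.2] [0.4277 0.1477 0.0155]
scene cap 0.55 [232.7, 276.8] [0.4289 0.1418 0.    ]
scene dock_mouth 0.76 [300.3, 195.7] [ 0.4542 -0.0989  0.06  ]
scene dock 0.89 [297.8, 218.5] [ 0.4472 -0.084   0.    ]
scene dock_seal 0.77 [299.8, 201.3] [ 0.4476 -0.0901  0.052 ]
top cap_fins 0.68 [213.5, 208.2] [0.4383 0.1469 0.0155]
top cap 0.84 [212.6, 210.3] [0.4337 0.1512 0.    ]
top dock_mouth 0.86 [299.0, 202.9] [ 0.4486 -0.0859  0.06  ]
top dock 0.67 [297.5, 205.6] [ 0.4465 -0.0855  0.    ]
top dock_seal 0.78 [299.7, 206.8] [ 0.4388 -0.0882  0.052 ]
```

View pics/top0.png

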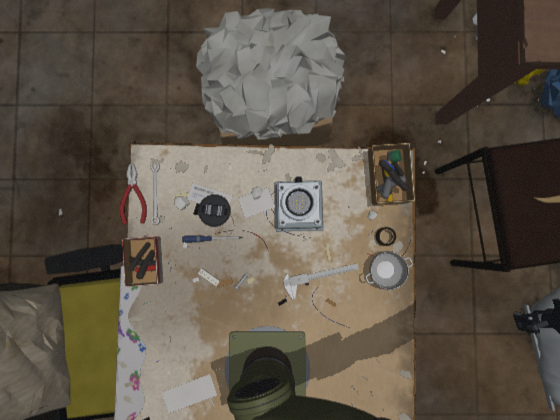

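View pics/scene0.png

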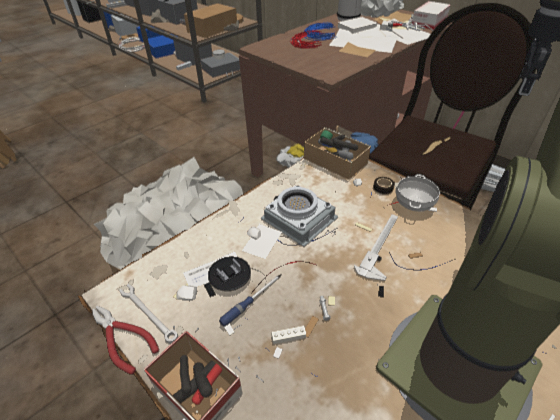

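The cap shows at about (213,209) in the top view, with its fins spaced roughly along world y. The dock is at (299,203) with its gland toward +x. Both agree with the networks, so I'm setting out.

Emit:
play_rows(
  moves=[
    [[85,46,-36,0,0,0,0.04],[85,92,-73,0,0,0,0.08],[85,138,-109,0,0,0,0.12],[85,184,-146,0,0,0,0.16],[85,230,-182,0,0,0,0.2],[85,276,-219,0,0,0,0.24],[85,321,-255,0,0,0,0.28],[85,345,-310,0,0,0,0.317],[85,369,-365,0,0,0,0.317],[85,393,-421,0,0,0,0.317]],
  ],
)

```text
clock: 1.85
tool_pos: [0.4373, -0.0691, 0.405]
orientation: [[1.0, 0.001, 0.001], [0.001, -1.0, -0.0], [0.001, 0.0, -1.0]]
force: [1.3, -0.3, -0.2]
gripper_width: 0.085
finger_force: 0.0
```

```bash
python3 - <<'E'
from h import *
cal=robot.get_calibration("wrist"); print(cal)
im=robot.grab_frame("wrist"); cv2.imwrite("pics/w1.png",im[:,:,::-1])
for n,z in (("dock_mouth",.06),("dock",0),("dock_seal",.052),("cap_fins",.0155),("cap",0)):
    for r in robot.spot_point("wrist",n)[:2]: print(n,r["p"],r["centre"],onz("wrist",r["centre"],z,cal).round(4))
E
```

```text
{'intrinsics': array([[325.1922621 ,   0.        , 281.61679729],
       [  0.        , 325.1922621 , 206.95152263],
       [  0.        ,   0.        ,   1.        ]]), 'eye': array([ 0.50676729, -0.0701553 ,  0.37328625]), 'rotation': array([[ 1.41822728e-03, -9.63164970e-01, -2.68907474e-01],
       [-9.99998732e-01, -1.17138035e-03, -1.07841170e-03],
       [ 7.23695440e-04,  2.68908663e-01, -9.63165410e-01]])}
dock_mouth 0.97 [300.0, 177.1] [ 0.4497 -0.0885  0.06  ]
dock 0.64 [299.0, 170.4] [ 0.4466 -0.0907  0.    ]
dock_seal 0.64 [299.8, 176.9] [ 0.4484 -0.0887  0.052 ]
cap_fins 0.71 [111.2, 187.2] [0.432  0.1404 0.0155]
cap 0.77 [112.7, 184.3] [0.4325 0.1467 0.    ]
```

View pics/w1.png

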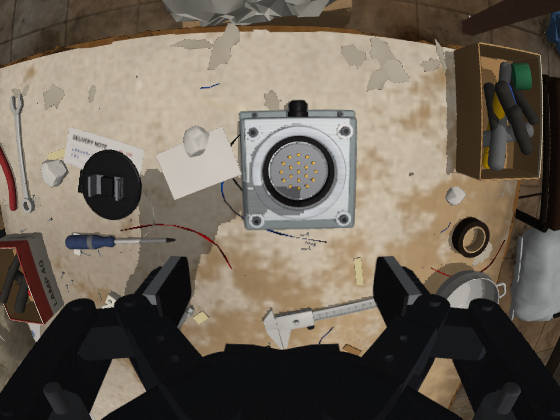

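Emit:
play_rows(
  moves=[
    [[85,0,-45,10,0,0,0],[85,0,-90,30,0,0,0],[85,0,-135,50,0,0,0],[85,0,-175,70,0,0,0],[85,0,-217,90,0,0,0],[85,0,-217,105,0,0,0],[85,0,-217,105,0,0,0],[85,0,-217,105,0,0,0],[85,0,-217,105,0,0,0],[85,0,-217,105,0,0,0]],
  ],
)

```text
clock: 3.4
tool_pos: [0.4372, 0.1455, 0.3002]
orientation: [[1.0, -0.0, 0.001], [-0.0, -1.0, 0.0], [0.001, -0.0, -1.0]]
force: [-0.7, 0.4, 0.4]
gripper_width: 0.085
finger_force: 0.0
```

The wrist view shows the dock block around (298,170) with its ring at about (297,171), and the cap at (112,185). I'm now above the cap.

```bash
python3 - <<'E'
from h import *
cal=robot.get_calibration("wrist"); print(robot.sense()["tool_pos"])
im=robot.grab_frame("wrist"); cv2.imwrite("pics/w2.png",im[:,:,::-1])
for n,z in (("cap_fins",.0155),("cap",0)):
    for r in robot.spot_point("wrist",n)[:2]: print(n,r["p"],r["centre"],onz("wrist",r["centre"],z,cal).round(4))
r=robot.regions_of("wrist","cap")[0]; m=r["pixels"]; print(r["p"],r["bbox"])
c=max(cv2.findContours(m.astype(np.uint8),0,2)[0],key=len)[:,0]
P=np.array([onz("wrist",p,.0155,cal) for p in c]); print(P.min(0),P.max(0), cv2.minEnclosingCircle(P[:,:2].astype(np.float32)))
E
```

```text
[0.43717488 0.14551661 0.30019862]
cap_fins 0.68 [281.7, 212.0] [0.4316 0.1442 0.0155]
cap 0.61 [274.1, 285.5] [0.3549 0.1513 0.    ]
0.86 [282.6, 204.9, 110.0, 102.0]
[0.39067492 0.09967233 0.0155    ] [0.47950054 0.18888092 0.0155    ] ((0.434648334980011, 0.14447280764579773), 0.04544529691338539)
```

View pics/w2.png

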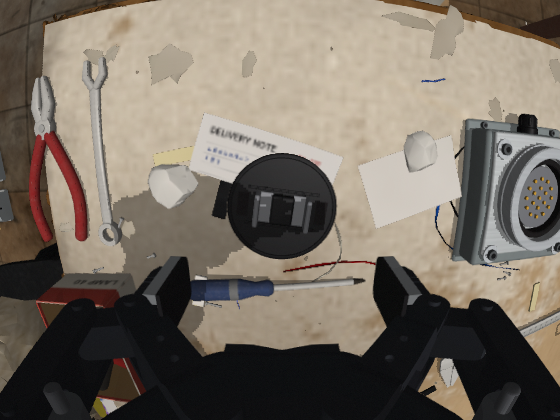

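The cap flange is a circle centred near (283,205), with the grey fins at about (258,209) and (303,208). The blue driver lies just below it at (275,288). I'll zoom in for yaw.

```bash
python3 - <<'E'
import cv2
im=cv2.imread("pics/w2.png")[145:265,215:355]
cv2.imwrite("pics/w2c.png",cv2.convertScaleAbs(cv2.resize(im,None,fx=5,fy=5,interpolation=2),alpha=1.8,beta=10))
E
```

```text
(no output)
```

View pics/w2c.png

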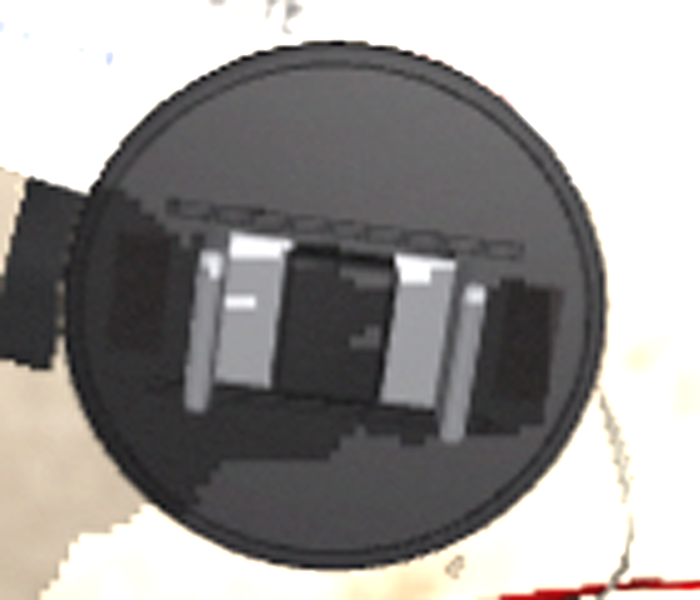

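```bash
python3 - <<'E'
from h import *
cal=robot.get_calibration("wrist")
a,b,c,d,e,f,g,h=[onz("wrist",(215+x/5,145+y/5),z,cal) for x,y,z in ((202,333,.033),(464,365,.033),(210,255,.033),(195,410,.033),(475,290,.033),(452,440,.033),(170,207,.0155),(520,248,.0155))]
print(a,b,(a+b)/2,np.linalg.norm(a-b)); 
for u,v in ((a,b),(g,h)): w=u-v; print(np.degrees(np.arctan2(-w[0],w[1])))
for u,v in ((c,d),(e,f)): w=u-v; print(np.degrees(np.arctan2(w[1],w[0])), np.linalg.norm(w))
E
```

```text
[0.43676981 0.16447923 0.033     ] [0.43174811 0.12476298 0.033     ] [0.43425896 0.14462111 0.033     ] 0.04003245498033689
-7.2062025532780725
-6.758427464385427
-6.513014036570497 0.02460872977178727
-6.947394980636262 0.0241234635960028
```

Emit:
play_rows(
  moves=[
    [[60,-2.7,1,20,0,0,0.06],[60,-2.7,1,50,0,0,0.12],[60,-2.7,1,75,0,0,0.12],[60,-2.7,1,90,0,0,0.12],[60,-2.7,1,100,0,0,0.12],[60,-2.7,1,105,0,0,0.12],[60,-2.7,1,107,0,0,0.12],[60,-2.7,1,108,0,0,0.12],[60,-2.7,1,109,0,0,0.12],[60,-2.7,1,109,0,0,0.12]],
  ],
  force=45,
)

```text
clock: 4.85
tool_pos: [0.4353, 0.1454, 0.1915]
orientation: [[0.993, -0.119, -0.001], [-0.119, -0.993, -0.0], [-0.001, 0.001, -1.0]]
force: [-0.1, -0.1, 0.2]
gripper_width: 0.06
finger_force: 0.0
```

```bash
python3 - <<'E'
from h import *
im=robot.grab_frame("wrist"); cv2.imwrite("pics/w3.png",im[100:400,130:430,::-1].repeat(2,0).repeat(2,1))
E
```

```text
(no output)
```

View pics/w3.png

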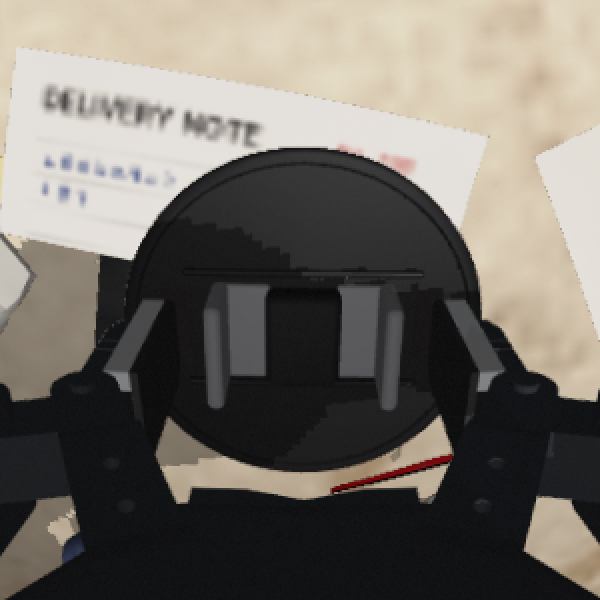

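The yaw is aligned: the fins at (215,345) and (388,345) sit centred between the pads. Closing now.

Emit:
play_rows(
  moves=[
    [[45,0,0,1,0,0,0],[40,0,0,1,0,0,0],[25,0,0,1,0,0,0],[25,0,0,1,0,0,0],[25,0,0,1,0,0,0],[25,0,0,1,0,0,0],[25,0,0,1,0,0,0],[25,0,0,1,0,0,0],[25,0,0,1,0,0,0],[25,0,0,1,0,0,0]],
  ],
  force=45,
)

```text
clock: 6.15
tool_pos: [0.4356, 0.1454, 0.1915]
orientation: [[0.993, -0.12, -0.001], [-0.12, -0.993, -0.0], [-0.001, 0.0, -1.0]]
force: [-0.5, 0.4, 13.5]
gripper_width: 0.0313
finger_force: 44.1
```

Emit:
play_rows(
  moves=[
    [[25,0,0,-5,0,0,0],[25,0,0,-20,0,0,0],[25,0,0,-50,0,0,0],[25,0,0,-90,0,0,0],[25,2,20,-115,0,0,0],[25,5,45,-120,0,0,0],[25,9,75,-120,0,0,0],[25,12,100,-120,0,0,0],[25,12,104,-120,0,0,0],[25,12,104,-120,0,0,0]],
  ],
)

```text
clock: 7.4
tool_pos: [0.4352, 0.0413, 0.3109]
orientation: [[0.993, -0.119, -0.002], [-0.119, -0.993, -0.0], [-0.002, 0.0, -1.0]]
force: [-1.1, 0.6, -0.2]
gripper_width: 0.0315
finger_force: 45.8
```

```bash
python3 - <<'E'
from h import *
cal=robot.get_calibration("wrist"); print(robot.sense()["tool_pos"],robot.sense()["force"])
im=robot.grab_frame("wrist"); cv2.imwrite("pics/w4.png",im[:,:,::-1])
for n,z in (("dock_mouth",.06),("dock_seal",.052)):
    for r in robot.spot_point("wrist",n)[:2]: print(n,r["p"],r["centre"],onz("wrist",r["centre"],z,cal).round(4))
a=cv2.imread("pics/w1.png")[100:240,230:365]; b=im[100:280,380:560,::-1]
a=cv2.resize(a,(405,420),interpolation=2); b=cv2.resize(b,None,fx=2,fy=2)
o=np.zeros((420,790,3),np.uint8); o[:,:405]=a; o[:360,410:770]=b; cv2.imwrite("pics/w4c.png",o)
E
```

```text
[0.43524573 0.04131764 0.31088357] [-1.10395809  0.6249264  -0.23744873]
dock_mouth 0.55 [447.2, 180.3] [ 0.4486 -0.0867  0.06  ]
dock_seal 0.78 [444.9, 178.1] [ 0.4486 -0.089   0.052 ]
```

View pics/w4.png

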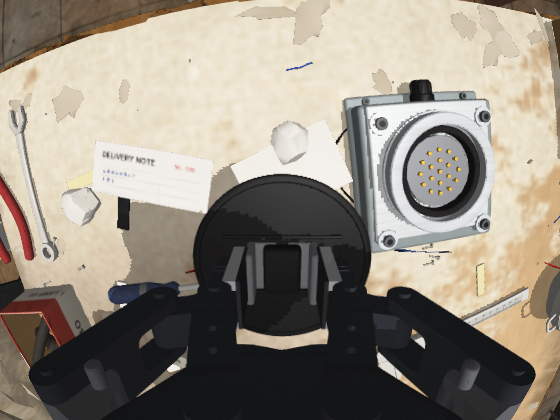

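View pics/w4c.png

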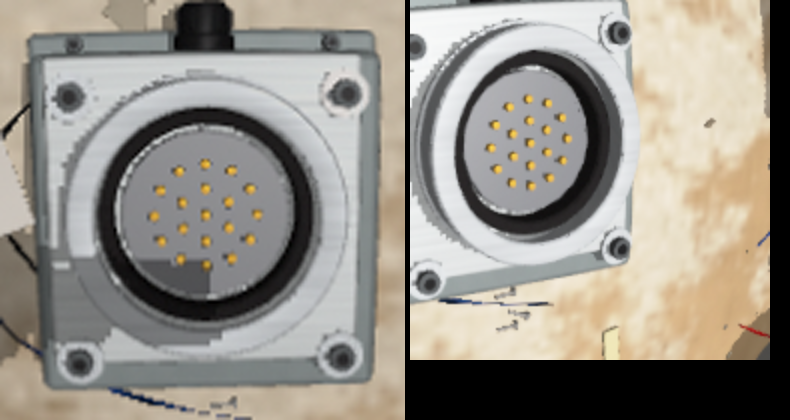

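The cap hangs square between the fingers at about (280,255), and the ring is at about (440,170). I'll fit the bore circle in both wrist views.

```bash
python3 - <<'E'
from h import *
from scipy.optimize import least_squares
cal4=robot.get_calibration("wrist"); K=np.array(cal4["intrinsics"])
cal1=dict(intrinsics=K,eye=np.array([0.50676729,-0.0701553,0.37328625]),rotation=np.array([[1.41822728e-03,-9.63164970e-01,-2.68907474e-01],[-9.99998732e-01,-1.17138035e-03,-1.07841170e-03],[7.23695440e-04,2.68908663e-01,-9.63165410e-01]]))
def proj(P,c):
    q=(P-c["eye"])@np.array(c["rotation"]); r=np.hypot(q[:,0],q[:,1]); t=np.arctan2(r,q[:,2])
    return K[0,2]+K[0,0]*t*q[:,0]/r, K[1,2]+K[1,1]*t*q[:,1]/r
for f,c in (("w1",cal1),("w4",cal4)):
    g=cv2.GaussianBlur(cv2.imread(f"pics/{f}.png",0),(0,0),.7).astype(np.float32)
    c0=np.array([.449,-.088])
    for it in range(4):
        th=np.radians(np.arange(0,360,3)); rr=np.arange(.0335,.042,.0003)
        T,R=np.meshgrid(th,rr,indexing="ij")
        P=np.stack([c0[0]+R*np.cos(T),c0[1]+R*np.sin(T),0*R+.06],-1).reshape(-1,3)
        u,v=proj(P,c); I=cv2.remap(g,u.astype(np.float32).reshape(T.shape),v.astype(np.float32).reshape(T.shape),1)
        d=np.gradient(I,axis=1); k=d.argmax(1); ok=d.max(1)>3
        pts=c0+np.stack([rr[k]*np.cos(th),rr[k]*np.sin(th)],1); pts=pts[ok]
        s=least_squares(lambda p:np.hypot(*(pts-p[:2]).T)-p[2],[*c0,.0375],loss="soft_l1",f_scale=.0005)
        c0=s.x[:2]
    print(f,s.x.round(4),ok.sum(),np.abs(s.fun).mean())
E
```

```text
w1 [ 0.4551 -0.0866  0.0355] 120 0.0004251085433119646
w4 [ 0.4541 -0.0853  0.037 ] 120 0.0005503348234249375
```

```bash
python3 - <<'E'
from h import *
from scipy.optimize import least_squares
c=robot.get_calibration("wrist"); s0=robot.sense(); K=np.array(c["intrinsics"])
def proj(P,c):
    q=(P-c["eye"])@np.array(c["rotation"]); r=np.hypot(q[:,0],q[:,1]); t=np.arctan2(r,q[:,2])
    return K[0,2]+K[0,0]*t*q[:,0]/r, K[1,2]+K[1,1]*t*q[:,1]/r
g=cv2.GaussianBlur(cv2.imread("pics/w4.png",0),(0,0),.7).astype(np.float32)
def fit(c0,z,r0,ths):
    c0=np.array(c0)
    for it in range(5):
        th=np.radians(ths); rr=np.arange(r0-.004,r0+.004,.0002)
        T,R=np.meshgrid(th,rr,indexing="ij")
        P=np.stack([c0[0]+R*np.cos(T),c0[1]+R*np.sin(T),0*R+z],-1).reshape(-1,3)
        u,v=proj(P,c); I=cv2.remap(g,u.astype(np.float32).reshape(T.shape),v.astype(np.float32).reshape(T.shape),1)
        d=np.gradient(I,axis=1); d=d if r0!=.047 else -d; k=d.argmax(1); pts=c0+np.stack([rr[k]*np.cos(th),rr[k]*np.sin(th)],1)
        s=least_squares(lambda p:np.hypot(*(pts-p[:2]).T)-p[2],[*c0,r0],loss="soft_l1",f_scale=.0003); c0=s.x[:2]
    return s.x.round(4),np.abs(s.fun).mean()
print(s0["tool_pos"])
print("cap",fit([.4345,.0413],s0["tool_pos"][2]-.176,.045,np.arange(-70,71,3)))
print("bore",fit([.4545,-.086],.06,.0375,np.arange(0,360,3)))
print("outer",fit([.4545,-.086],.06,.047,np.arange(180,300,3)))
E
```

```text
[0.43536927 0.04205894 0.31066517]
cap (array([0.435 , 0.0408, 0.0445]), np.float64(0.000329195729714556))
bore (array([ 0.4541, -0.0852,  0.037 ]), np.float64(0.0005525437012603772))
outer (array([ 0.4371, -0.1107,  0.0423]), np.float64(0.002449829086658134))
```

Emit:
play_rows(
  moves=[
    [[25,8,30,0,0,0,0],[25,17,62,0,0,0,0],[25,26,92,0,0,0,0],[25,33,118,5,0,0,0],[25,34.2,123.3,18,0,0,0],[25,34.2,123.3,32,0,0,0],[25,34.2,123.3,43,0,0,0],[25,34.2,123.3,49,0,0,0],[25,34.2,123.3,49,0,0,0],[25,34.2,123.3,49,0,0,0]],
  ],
)

```text
clock: 8.8
tool_pos: [0.4546, -0.0855, 0.2619]
orientation: [[0.993, -0.119, -0.001], [-0.119, -0.993, -0.001], [-0.001, 0.001, -1.0]]
force: [0.3, -0.9, -1.3]
gripper_width: 0.031
finger_force: 45.8
```

```bash
python3 - <<'E'
from h import *
s=robot.sense();print(s["tool_pos"],s["force"],s["wrist_torque"])
im=robot.grab_frame("wrist"); cv2.imwrite("pics/w5.png",im[60:340,130:470,::-1].repeat(2,0).repeat(2,1))
E
```

```text
[ 0.45462061 -0.08550633  0.26185957] [ 0.26587705 -0.90995407 -1.25465101] [-0.04636567 -0.03519597  0.04661534]
```

View pics/w5.png

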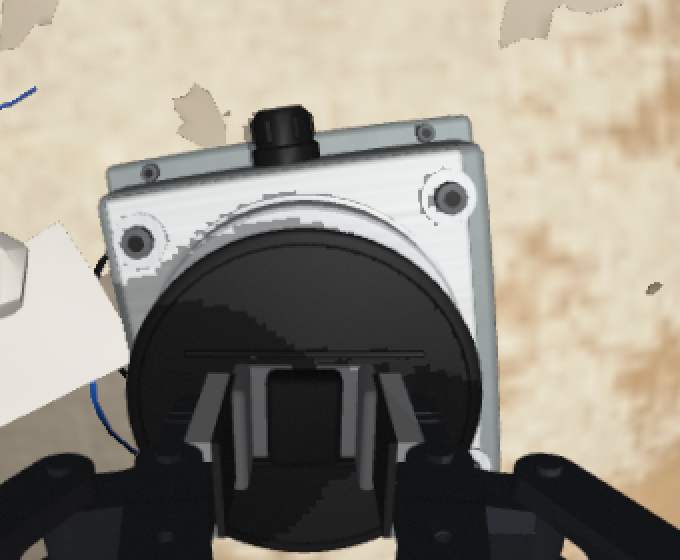

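The cap sits over the ring and the ring's far arc is evenly visible around (310,205). I'll lower slowly and check the force.

Emit:
play_rows(
  moves=[
    [[25,0,0,3,0,0,0],[25,0,0,6,0,0,0],[25,0,0,8,0,0,0],[25,0,0,9,0,0,0],[25,0,0,10,0,0,0],[25,0,0,10.5,0,0,0],[25,0,0,11,0,0,0],[25,0,0,11.5,0,0,0],[25,0,0,11.5,0,0,0],[25,0,0,11.5,0,0,0]],
  ],
)

```text
clock: 10.1
tool_pos: [0.4545, -0.0857, 0.2502]
orientation: [[0.993, -0.119, -0.002], [-0.119, -0.993, -0.001], [-0.002, 0.001, -1.0]]
force: [-0.0, 0.1, -0.9]
gripper_width: 0.031
finger_force: 45.8
```

Emit:
play_rows(
  moves=[
    [[25,0,0,0.5,0,0,0],[25,0,0,1,0,0,0],[25,0,0,1.5,0,0,0],[25,0,0,2,0,0,0],[25,0,0,2.5,0,0,0],[25,0,0,3,0,0,0],[25,0,0,3,0,0,0],[25,0,0,3,0,0,0],[25,0,0,3,0,0,0],[25,0,0,3,0,0,0]],
  ],
)

```text
clock: 11.35
tool_pos: [0.4545, -0.0857, 0.2472]
orientation: [[0.993, -0.119, -0.002], [-0.119, -0.993, -0.001], [-0.002, 0.001, -1.0]]
force: [-0.8, -0.1, -0.4]
gripper_width: 0.0314
finger_force: 45.8
```

Emit:
play_rows(
  moves=[
    [[25,0,0,0.5,0,0,0],[25,0,0,1,0,0,0],[25,0,0,1.5,0,0,0],[25,0,0,2,0,0,0],[25,0,0,2.5,0,0,0],[25,0,0,3,0,0,0],[25,0,0,3.5,0,0,0],[25,0,0,4,0,0,0],[25,0,0,4,0,0,0],[25,0,0,4,0,0,0]],
  ],
)

```text
clock: 12.6
tool_pos: [0.4545, -0.0857, 0.2432]
orientation: [[0.993, -0.119, -0.002], [-0.119, -0.993, -0.001], [-0.002, 0.001, -1.0]]
force: [0.3, -0.0, -0.2]
gripper_width: 0.0315
finger_force: 46.1
```

Emit:
play_rows(
  moves=[
    [[25,0,0,0.5,0,0,0],[25,0,0,1,0,0,0],[25,0,0,1.5,0,0,0],[25,0,0,2,0,0,0],[25,0,0,2.3,0,0,0],[25,0,0,2.6,0,0,0],[25,0,0,3,0,0,0],[25,0,0,3,0,0,0],[25,0,0,3,0,0,0],[25,0,0,3,0,0,0]],
  ],
)

```text
clock: 13.85
tool_pos: [0.4545, -0.0857, 0.2405]
orientation: [[0.993, -0.119, -0.002], [-0.119, -0.993, -0.001], [-0.001, 0.001, -1.0]]
force: [-0.5, -0.4, 7.0]
gripper_width: 0.0312
finger_force: 47.5
```

Emit:
play_rows(
  moves=[
    [[25,0,0,0.4,0,0,0],[25,0,0,0.8,0,0,0],[25,0,0,1.1,0,0,0],[25,0,0,1.4,0,0,0],[25,0,0,1.6,0,0,0],[25,0,0,1.8,0,0,0],[25,0,0,1.8,0,0,0],[25,0,0,1.8,0,0,0],[25,0,0,1.8,0,0,0],[25,0,0,1.8,0,0,0]],
  ],
)

```text
clock: 15.1
tool_pos: [0.4544, -0.0857, 0.2394]
orientation: [[0.993, -0.119, -0.001], [-0.119, -0.993, -0.001], [-0.001, 0.001, -1.0]]
force: [-1.6, 1.1, 16.9]
gripper_width: 0.0311
finger_force: 49.6
```

Force is 17 N, more than the seal alone gives, so the flange is on the ring and the cap is home. I'll open the fingers slowly while keeping a little downward hold.

Emit:
play_rows(
  moves=[
    [[33,0,0,0,0,0,0],[35,0,0,0.1,0,0,0],[37,0,0,0.2,0,0,0],[39,0,0,0.4,0,0,0],[41,0,0,0.5,0,0,0],[43,0,0,0.6,0,0,0],[45,0,0,0.6,0,0,0],[48,0,0,0.6,0,0,0],[52,0,0,0.6,0,0,0],[56,0,0,0.6,0,0,0]],
  ],
)

```text
clock: 16.35
tool_pos: [0.4544, -0.0857, 0.2376]
orientation: [[0.993, -0.119, -0.002], [-0.119, -0.993, -0.001], [-0.002, 0.001, -1.0]]
force: [0.4, -0.4, 0.2]
gripper_width: 0.0561
finger_force: 0.0
```

Emit:
play_rows(
  moves=[
    [[60,0,0,0,0,0,0],[60,0,0,0,0,0,0],[60,0,0,-5,0,0,0],[60,0,0,-15,0,0,0],[60,0,0,-30,0,0,0],[60,0,0,-50,0,0,0],[60,0,0,-75,0,0,0],[60,0,0,-90,0,0,0],[60,0,0,-90,0,0,0],[60,0,0,-90,0,0,0]],
  ],
)

```text
clock: 17.6
tool_pos: [0.4544, -0.0856, 0.3276]
orientation: [[0.993, -0.119, -0.002], [-0.119, -0.993, -0.001], [-0.002, 0.001, -1.0]]
force: [0.9, -0.6, -0.2]
gripper_width: 0.0601
finger_force: 0.0
```

```bash
python3 - <<'E'
from h import *
s=robot.sense();print(s["clock"],s["tool_pos"],s["force"],s["gripper_width"])
im=robot.grab_frame("wrist"); cv2.imwrite("pics/w6.png",im[60:340,130:470,::-1].repeat(2,0).repeat(2,1))
E
```

```text
17.6 [ 0.45444203 -0.08560756  0.32762972] [ 0.87374594 -0.57828693 -0.20796889] 0.06008604706074945
```

View pics/w6.png

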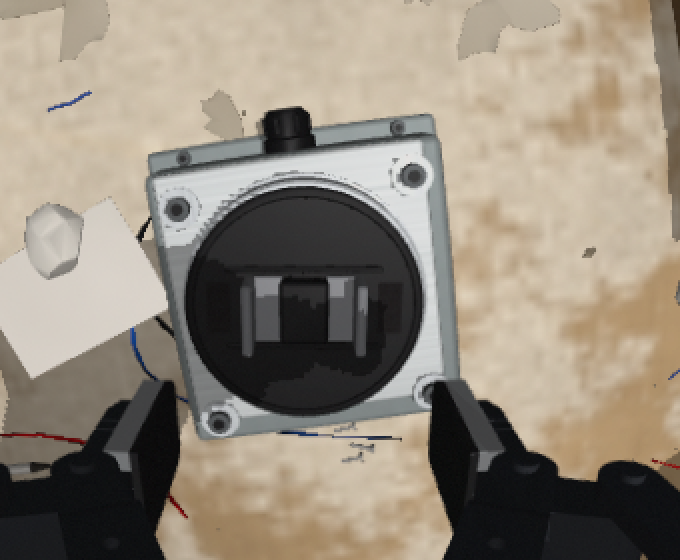

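The cap sits level and concentric in the ring. Its tabs stand about 44 mm apart (fins at (247,320) and (362,320)), so the lugs must be out under the lip. Handing in.

```bash
python3 -c "
from plant import robot
print(robot.close_job())"
```

```text
the job is handed in; nothing more can be done
None
```

The dust cap is pressed home in the docking socket, and its tabs have sprung out to full width. That means it should be locked, though I judged this from the wrist image and did not tug on the cap. The job is handed in at about 17.6 s, with a highest reading of 17 N at the dock.

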